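# Latch the wax-mould clamp

### The arm

A 6-joint arm with a two-finger parallel gripper is mounted at the origin on the work surface. World frame = base frame: x ahead of the robot, y to its left, z up, the work surface at z = 0. Lengths are in m, angles in degrees, forces in N, time in s.
With the tool pointing down it reaches from about 0.35 to 0.875 m from the base axis. Payload 15.5 kg.
Tool frame: the origin (TCP) lies at the very end of the fingers, on their centre line; the grasp point (between the pads) lies 19 mm behind it (env.hold_point_z is the distance from the TCP to the grasp point, in m); z points along the fingers, y is the line along which they close (so a half turn about z gives the same grasp; the last joint's range is limited). The gripper opens to 85 mm and grips with 20 to 120 N. Pads are 22 mm wide; open, the fingers measure 114 mm over their backs; the gripper's body (76 mm by 85 mm) begins 54 mm behind the grasp point. The pads swing forward as they close: fully open they stand 13 mm farther back than shut.
Start: joints at [-78.81, 28.281, 77.091, -0, 74.628, -5.472], TCP at [0.179, -0.599, 0.231] pointing down, gripper open.
Joint ranges: [-166.48, 166.48], [-47.26, 123.95], [12.59, 153.08], [-70.14, 250.14], [6.76, 159.57], [-176.63, 176.63]. Speed limits (degrees/s): [108.29, 108.29, 147.25, 172.46, 172.46, 172.46].

### API

Orientations are given as a 3x3 rotation matrix whose columns are the frame's x, y, z axes.
In Python, from cell import get_state, get_image, camera_model, env, masks_of, pinpoint gives the robot as it stands.
- The arm moves only by the tool arm_command, never from a script. Its argument "moves" is a list of rows, each an object of numbers: "x", "y", "z": the shift along the tool's x, y, z in m; "rx", "ry", "rz": the turn, a rotation vector about the tool's x, y, z in rad. A call has 1 to 12 rows; each row shifts and turns the commanded pose from where the row before left it, along the tool's axes as they then stand; what a row does not reach is not made up. A row lasts 1/8 s, in which the tool goes at most 62.5 mm and 10.7 degrees, less where a joint would pass 70% of its speed; a pose out of reach is approached as far as the arm can. A call with a gripper value outside its range is refused whole. "hand" is the finger opening in m, from 0 to 0.0854, set as the call begins (left out, the last holds). The fingers move at their own pace and stop on an object; "force" is the grip in N (left out, the last holds). Time passes only in rows, so rows that do not move let the fingers close. It gives the time, the measured TCP pose, the force, the opening and the grip force at its end, in the units of the state.
- get_state(): the state, without advancing time (a new reading comes with each control period).
- get_image(name): name is "scene" or "top" or "wrist"; returns the picture (384x512x3 uint8, blue, green, red); there is no depth.
- camera_model(name): a dict with "vertical_fov" (degrees; the focal length in pixels is half the picture's height over the tangent of half this angle, whatever the lens; pixels are square), "cx", "cy" (the principal point, pixels), "world_from_camera" (4x4, takes a point from camera to world coordinates). Camera axes: x right, y up, looking along -z (the intrinsics and any distortion apply to the point x, -y, -z); pixel columns grow to the right and rows downward; lengths in m; the calibration is good to about 2 mm. A picture is of the moment at which its call begins: read the wrist's pose just before it. camera_model takes no time and is no camera call; for the wrist camera it gives the pose at the moment of the call.
- env.sign_off(): hands the job in; it is judged then, once.
Trained networks look in the newest picture that a camera, given by its name, has taken for a name from the list of things; names that differ only in an ending like _2 or _b are one class to them, and where a whole thing is asked for, a point or a joint stands for the part that bears it (a point fixed in the world has none). Each returns a list of dicts, best first, with "confidence" (0 to 1); they miss things now and then, are a little off and sometimes report something else, mostly with a low value. They report only what shows in the picture. A call takes as long as a camera call.
- masks_of(camera, target): "pixels" (384x512 bool, what is visible of it) and "xy" ([column, row] as shares, 0 to 1, of the picture: columns of its width, rows of its height, amid what is visible of it).
- pinpoint(camera, target): "xy" ([column, row] as shares, 0 to 1, of the picture: columns of its width, rows of its height: a listed point, or the origin of a listed thing).
The state is a dict: "clock": time; "qpos": joint angles; "qd": joint speeds; "effort": joint torques, N m; "position": TCP position; "tool_rot": TCP orientation; "ft_force": force on the tool from outside, world axes, zero at the start; "wrist_torque": the same for the moment, N m; "opening": finger opening in m; "gripper_force": force on a finger pad.
Only numpy, scipy, OpenCV 4.12 (cv2) and the standard library are available. Lean on these libraries where they do the work, as an engineer would, in place of code of your own. Each camera call takes 0.05 s, during which the arm holds its last target. There are 200 camera calls.

### The job

Clamp the rubber ring mould ready for wax: take the draw latch's claw by its fin, set its hook down behind the keeper bar on the sliding jaw and draw it back gently until you feel it pull snug on the bar. Then let go of the claw and swing the latch lever down over centre until it lies flat and holds the jaw drawn in. Pull on the keeper by hand with well under 15 N, press the lever with less than 25 N, and leave the charcoal block, cup and third-hand where they stand.

Things in the scene. Friction and masses are not known exactly. Their poses are not given: they have to be found in the camera images.
- clamp: Mould clamp screwed to the bench. Origin: at bench height near the middle of its steel base (235 x 110 x 8 mm). x runs from the lever end to the sliding jaw, y across, z up. Aluminium latch block x -90..-5 mm, 80 wide, top at z 50; terracotta-brown rubber mould x -7..27, 70 wide, top z 46; sliding jaw x 29..103, 84 wide, top z 50.
- pivot (a point): Lever pivot, an axis along y between two steel ears (38 mm wide overall) on the latch block, at x -30, z 64 mm in the clamp's frame.
- jaw: Sliding jaw, aluminium, on rails; its frame agrees with the clamp's while it is out (as at the start). It slides only towards the latch block (-x), at most 18 mm, against the rubber: it starts to move at about 9 N, then takes some 4.5 N more per mm, and springs back out.
- keeper (a point): Middle of the keeper, a round steel bar 8 mm thick lying along y, 36 mm long, held 4 mm clear of the jaw's top between two lugs. At the start at x 70, z 58 mm in the clamp's frame; moves with the jaw.
- lever (a joint): Lever angle, rad: 0 upright, negative leaning towards the keeper (to -0.9), growing as it swings back away from the keeper and down; 1.571 is flat on its stop, closed. Lever 18 mm wide, 5 thick. Its pivot is stiff (0.06 N m): it stays where left. With the claw snug it resists with up to about 8 N at the paddle, fading near dead centre, about 0.2 rad before flat.
- paddle: Flat end of the lever, 28 mm wide (y), 36 mm along the lever, 6 mm thick; origin at its middle, 88 mm from the lever pivot. z points along the lever away from the pivot, x out of the face to be pressed (towards the keeper when upright, up when flat). It is sprung: it gives about 1 mm per 6 N, up to 4 mm. Press it with less than 25 N.
- claw: Steel claw (fork, stem, fin, hook at its end) hinged on the lever. Origin: its hinge pin, 20 mm from the lever pivot, 0.14 rad further round than the lever. x points along the claw to the hook, z out of its upper side. Its hinge is stiff (0.045 N m): it stays where left and swings up with the lever unless its hook is tight on the keeper; 1 mm of slack lets it lift off.
- stem (a point): Point on the claw at x 94, z 2 mm in the claw's frame, under the outer stem (10 mm wide) that lies over the keeper. Beyond it the hook: a plate 24 mm wide, 5 thick, reaching 7.5 mm below the claw's x axis. Its inner face is nominally 115 mm from the hinge pin, but the hook is screw-adjusted and stands up to 6 mm nearer or farther; that is not measured.
- fin (a point): Middle of the gripping part of the claw's fin, an upright plate on the stem: 10 mm thick (y), 22 mm along the claw, from 10 to 39 mm above the claw's x axis. The point is at x 85, z 27 mm in the claw's frame. Pinch it across y from above; it can turn between the fingers.
- charcoal: Black charcoal block 60 x 100 x 28 mm, loose; bystander.
- cup: Small steel cup, 64 mm across, 45 mm high, loose; bystander.
- thirdhand: Third-hand tweezer stand on a round 60 mm base, 85 mm high, loose; bystander.

How it is judged:
By the outcome, as a careful person would: the job done as asked, in the order asked, and still so for the second after the job is handed in, with the robot touching nothing.
It also fails if it takes over 70 s, if anything falls off the work surface, if the arm or the gripper's body presses on something with over 40 N, if the wrist force passes 120 N, or if a joint passes its speed limit or range.

## Working session

There is one attempt and no reset: what is moved stays moved. The work goes in short steps, Python scripts to look and compute and a tool call to move; the robot and the scene stay as the last step left them, time stands still between calls to the robot, and variables do not carry over. Pictures are saved under pics/ and viewed, at most 12 in all, crops included, and the job is handed in when it is done.

Besides the shell and the picture viewer there is one more tool, called after "Emit:" as name(argument=value, ...), one argument or row to a line, values as JSON. arm_command: Moves the arm, as the interface text tells. Its arguments: {"type":"object","properties":{"moves":{"type":"array","items":{"type":"object","properties":{"x":{"type":"number"},"y":{"type":"number"},"z":{"type":"number"},"rx":{"type":"number"},"ry":{"type":"number"},"rz":{"type":"number"}}}},"hand":{"type":"number"},"force":{"type":"number"}},"required":["moves"]}

```bash
ls; mkdir -p pics
cat > h.py <<'E'
import numpy as np, cv2
from cell import *
def ray(cam,xy):
    m=camera_model(cam); f=192/np.tan(np.radians(m["vertical_fov"])/2)
    u=xy[0]*512; v=xy[1]*384
    W=np.array(m["world_from_camera"]); d=np.array([(u-m["cx"])/f,-(v-m["cy"])/f,-1])
    d=W[:3,:3]@d; return W[:3,3],d/np.linalg.norm(d)
def tri(rays):
    A=np.zeros((3,3));b=np.zeros(3)
    for o,d in rays:
        P=np.eye(3)-np.outer(d,d);A+=P;b+=P@o
    p=np.linalg.solve(A,b); return p,[np.linalg.norm((np.eye(3)-np.outer(d,d))@(p-o)) for o,d in rays]
def proj(cam,p):
    m=camera_model(cam); f=192/np.tan(np.radians(m["vertical_fov"])/2)
    q=np.linalg.inv(np.array(m["world_from_camera"]))@np.append(p,1)
    return m["cx"]-f*q[0]/q[2], m["cy"]+f*q[1]/q[2]
E
python3 - <<'E'
from h import *
s=get_state();print(s)
for c in("scene","top","wrist"):
    m=camera_model(c);print(c,{k:(np.round(v,3).tolist()) for k,v in m.items()})
a=get_image("scene");b=get_image("top");
cv2.imwrite("pics/a.png",a);cv2.imwrite("pics/b.png",b)
for t in["clamp","pivot","keeper","paddle","claw","stem","fin","charcoal","cup","thirdhand"]:
    rs=[]
    for c in("scene","top"):
        r=pinpoint(c,t)
        if r: rs.append(ray(c,r[0]["xy"]));print(t,c,np.round(np.array(r[0]["xy"])*[512,384],1),round(r[0]["confidence"],2))
    if len(rs)==2: p,e=tri(rs);print("  ",np.round(p,4),np.round(e,4))
E
```

```text
pics
{'clock': 0.0, 'qpos': array([-7.88096871e+01,  2.83172474e+01,  7.71278650e+01,  1.69631321e-03,
        7.46259882e+01, -5.47061545e+00]), 'qd': array([ 0.0104662 , -0.0821297 , -0.0191446 ,  0.13662501, -0.01846814,
       -0.04628409]), 'effort': array([-1.86323421e-03, -8.82165384e+01, -3.83872175e+01, -2.59379221e-04,
        9.90546512e-03,  5.08516348e-05]), 'position': array([ 0.17914751, -0.59840719,  0.23067025]), 'tool_rot': array([[ 9.58020503e-01,  2.86699619e-01, -2.12823136e-04],
       [ 2.86699660e-01, -9.58019733e-01,  1.22288654e-03],
       [ 1.46712339e-04, -1.23256669e-03, -9.99999230e-01]]), 'ft_force': array([ 0.21267594, -0.62259219, -0.19697122]), 'wrist_torque': array([ 0.0159862 , -0.03364366,  0.02079195]), 'gripper_force': 0.0, 'opening': 0.08566145590017474}
scene {'vertical_fov': 57.066, 'cx': 261.886, 'cy': 186.103, 'world_from_camera': [[0.007, -0.767, 0.641, 1.037], [1.0, 0.014, 0.006, 0.045], [-0.013, 0.641, 0.767, 0.659], [0.0, 0.0, 0.0, 1.0]]}
top {'vertical_fov': 56.205, 'cx': 257.411, 'cy': 187.702, 'world_from_camera': [[0.014, 0.987, -0
[... 643 characters left out ...]
ddle top [342.9 209.2] 0.63
   [ 0.5604 -0.169  -0.0102] [0.0209 0.0209]
claw scene [174.6 179.9] 0.58
claw top [332.6 214.7] 0.64
   [ 0.5387 -0.1443  0.0869] [0.0024 0.0024]
stem scene [158.3 195.1] 0.59
stem top [339.6 178.9] 0.53
   [ 0.6171 -0.1529  0.1333] [0.0035 0.0035]
fin scene [156.6 180.1] 0.81
fin top [342.6 182.8] 0.74
   [ 0.6032 -0.1523  0.1609] [0.0032 0.0032]
charcoal scene [262.  213.7] 0.91
charcoal top [255.7 203.7] 0.71
   [0.5715 0.0405 0.0038] [0.0007 0.0007]
cup scene [ 99.2 228.9] 0.58
cup top [394.4 196.6] 0.92
   [ 0.5976 -0.3286 -0.0098] [0.0006 0.0006]
thirdhand scene [ 94.6 188.8] 0.76
thirdhand top [405.4 233.9] 0.7
   [ 0.4999 -0.3511  0.0135] [0.0067 0.0067]
```

Run:
```python
import cv2,numpy as np
a=cv2.imread("pics/a.png")[120:290,70:320];b=cv2.imread("pics/b.png")[120:270,220:440]
a=cv2.resize(a,(800,544),interpolation=3);b=cv2.resize(b,(800,545),interpolation=3)
cv2.imwrite("pics/a2.png",a);cv2.imwrite("pics/b2.png",b)
```

```text
(no output)
```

View pics/a2.png

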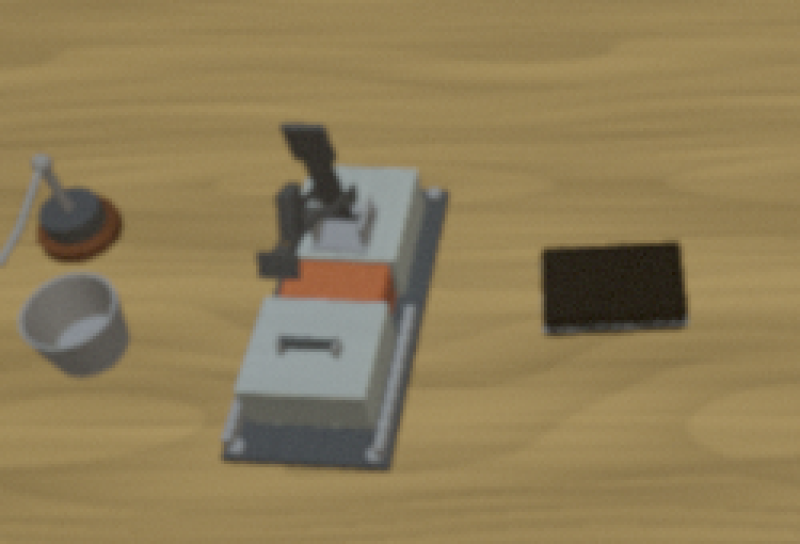

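View pics/b2.png

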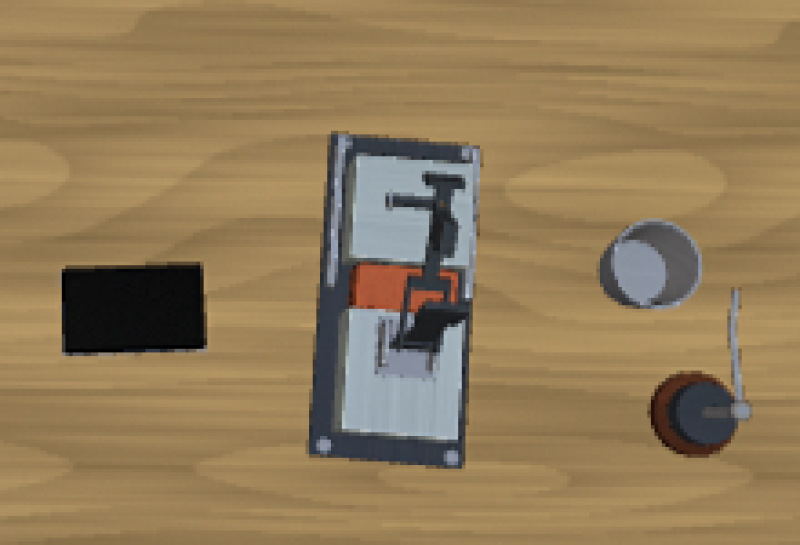

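Scene: claw raised, its fin at about (290,210) in the first crop, with the lever behind it leaning. The clamp's x axis points close to world +x. I'll go above it for closer wrist views.

Emit:
arm_command(
  moves=[
    {"x": 0.048,"y": -0.032,"z": -0.01},
    {"x": 0.048,"y": -0.032,"z": -0.01},
    {"x": 0.048,"y": -0.032,"z": -0.01},
    {"x": 0.048,"y": -0.032,"z": -0.01},
    {"x": 0.048,"y": -0.032,"z": -0.01},
    {"x": 0.048,"y": -0.032,"z": -0.01},
    {"x": 0.048,"y": -0.032,"z": -0.01},
    {"x": 0.048,"y": -0.032,"z": -0.01},
    {"x": 0.048,"y": -0.032,"z": -0.01},
    {"x": 0.048,"y": -0.032,"z": -0.01},
    {"rz": 0.182},
    {"rz": 0.182},
  ],
)

```text
validation failed for argument at $.mo...
```

Emit:
arm_command(
  moves=[
    {},
    {},
  ],
)

```text
validation failed for argument at $.mo...
```

```bash
cat >> h.py <<'E'
import pickle,os
T=["pivot","keeper","paddle","claw","stem","fin","clamp"]
def look(tag,cams=("wrist",)):
    D=pickle.load(open("d.pkl","rb")) if os.path.exists("d.pkl") else {}
    for c in cams:
        im=get_image(c); cv2.imwrite(f"pics/{tag}_{c}.png",im)
        for t in T:
            r=pinpoint(c,t)
            if r: D.setdefault(tag,[]).append((t,c,ray(c,r[0]["xy"]),r[0]["confidence"])); print(t,c,np.round(np.array(r[0]["xy"])*[512,384],0),round(r[0]["confidence"],2))
    pickle.dump(D,open("d.pkl","wb"))
def solve(tags):
    D=pickle.load(open("d.pkl","rb"))
    for t in T:
        R=[r for g in tags for (n,c,r,cf) in D[g] if n==t and cf>.3]
        if len(R)>1: p,e=tri(R);print(t,np.round(p,4),np.round(e,4))
E
python3 - <<'E'
from h import *
s=get_state();print(s["clock"],s["position"],s["tool_rot"],s["qpos"])
print(camera_model("wrist")["world_from_camera"])
look("w1",("wrist","scene","top"));solve(["w1"])
E
```

```text
1.1 [ 0.1791792  -0.59874333  0.23126646] [[ 9.58021836e-01  2.86695240e-01 -1.69677683e-05]
 [ 2.86695241e-01 -9.58021834e-01  6.34167106e-05]
 [ 1.92577656e-06 -6.56191720e-05 -9.99999998e-01]] [-7.88118162e+01  2.82815221e+01  7.70926489e+01 -2.57912982e-04
  7.46295821e+01 -5.47195584e+00]
[[ 0.28768782  0.91210541  0.29206066  0.25416571]
 [-0.95772365  0.27364606  0.08878766 -0.57640571]
 [ 0.00106246 -0.30525653  0.95226956  0.37411321]
 [ 0.          0.          0.          1.        ]]
pivot scene [176. 186.] 0.95
keeper scene [166. 227.] 0.72
paddle scene [168. 162.] 0.52
claw scene [174. 182.] 0.74
stem scene [158. 194.] 0.85
fin scene [158. 183.] 0.97
clamp scene [183. 213.] 0.93
pivot top [333. 216.] 0.56
keeper top [336. 173.] 0.74
paddle top [341. 211.] 0.51
claw top [334. 214.] 0.87
stem top [337. 179.] 0.53
fin top [343. 186.] 0.86
clamp top [327. 205.] 0.82
pivot [ 0.5377 -0.1476  0.0667] [0.0014 0.0014]
keeper [ 0.643  -0.1554  0.0633] [0.0022 0.0022]
paddle [ 0.5426 -0.1476  0.1469] [0.0003 0.0003]
claw [ 0.54   -0.1473  0.0809] [0.0007 0.0007]
stem [ 0.6162 -0.1496  0.1338] [0.0065 0.0065]
fin [ 0.5985 -0.1546  0.1486] [0.0017 0.0017]
clamp [ 0.5712 -0.142   0.0101] [0.0025 0.0025]
```

View pics/w1_wrist.png

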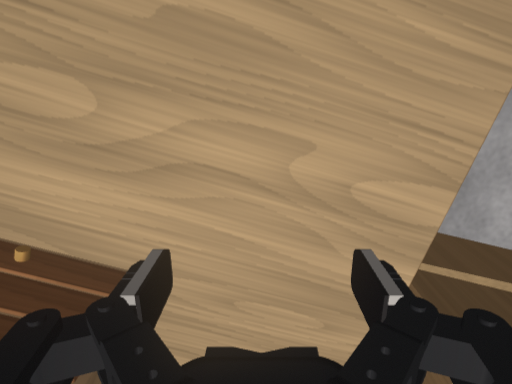

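The wrist picture shows only bench and fingers, because the move was refused. I'll retry with every field filled in.

Emit:
arm_command(
  moves=[
    {"x": 0.048,"y": -0.032,"z": -0.01,"rx": 0,"ry": 0,"rz": 0},
    {"x": 0.048,"y": -0.032,"z": -0.01,"rx": 0,"ry": 0,"rz": 0},
    {"x": 0.048,"y": -0.032,"z": -0.01,"rx": 0,"ry": 0,"rz": 0},
    {"x": 0.048,"y": -0.032,"z": -0.01,"rx": 0,"ry": 0,"rz": 0},
    {"x": 0.048,"y": -0.032,"z": -0.01,"rx": 0,"ry": 0,"rz": 0},
    {"x": 0.048,"y": -0.032,"z": -0.01,"rx": 0,"ry": 0,"rz": 0},
    {"x": 0.048,"y": -0.032,"z": -0.01,"rx": 0,"ry": 0,"rz": 0},
    {"x": 0.048,"y": -0.032,"z": -0.01,"rx": 0,"ry": 0,"rz": 0},
    {"x": 0.048,"y": -0.032,"z": -0.01,"rx": 0,"ry": 0,"rz": 0},
    {"x": 0.048,"y": -0.032,"z": -0.01,"rx": 0,"ry": 0,"rz": 0},
    {"x": 0,"y": 0,"z": 0,"rx": 0,"ry": 0,"rz": 0.182},
    {"x": 0,"y": 0,"z": 0,"rx": 0,"ry": 0,"rz": 0.182},
  ],
)

```text
clock: 3.8
position: [0.5477, -0.1537, 0.3313]
tool_rot: [[0.997, -0.077, 0.0], [-0.077, -0.997, -0.0], [0.0, 0.0, -1.0]]
ft_force: [0.2, 0.4, 0.2]
opening: 0.085
gripper_force: 0.0
```

Run:
```python
from h import *
look("w2");solve(["w1","w2"])
```

```text
pivot wrist [255. 161.] 0.89
keeper wrist [254.  81.] 0.68
paddle wrist [255. 164.] 0.69
claw wrist [259. 161.] 0.67
stem wrist [253.  99.] 0.79
fin wrist [257. 118.] 0.91
clamp wrist [256. 131.] 0.74
pivot [ 0.5387 -0.1468  0.0676] [0.0018 0.0015 0.0015]
keeper [ 0.6418 -0.1544  0.0635] [0.0016 0.0033 0.0028]
paddle [ 0.5464 -0.1475  0.1472] [0.0026 0.0039 0.006 ]
claw [ 0.5399 -0.1494  0.0788] [0.0016 0.0022 0.0032]
stem [ 0.6173 -0.1502  0.1339] [0.0059 0.0073 0.0023]
fin [ 0.5994 -0.1543  0.1492] [0.0017 0.0019 0.0012]
clamp [ 0.5704 -0.145   0.0065] [0.0049 0.0015 0.0045]
```

View pics/w2_wrist.png

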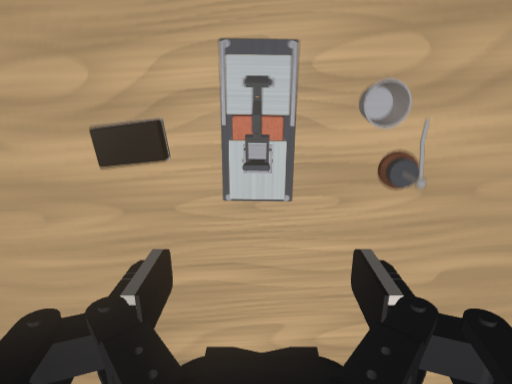

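Emit:
arm_command(
  moves=[
    {"x": 0.02,"y": -0.05,"z": 0,"rx": 0,"ry": 0,"rz": 0},
    {"x": 0.02,"y": -0.03,"z": 0,"rx": 0,"ry": 0,"rz": 0},
    {"x": 0,"y": 0,"z": 0,"rx": 0,"ry": 0,"rz": 0},
  ],
)

```text
clock: 4.58
position: [0.594, -0.076, 0.331]
tool_rot: [[0.998, -0.069, 0.0], [-0.069, -0.998, 0.0], [0.0, -0.0, -1.0]]
ft_force: [0.4, -0.6, -0.1]
opening: 0.0853
gripper_force: 0.0
```

Run:
```python
from h import *
look("w3");solve(["w2","w3"]);print();solve(["w1","w2","w3"])
```

```text
pivot wrist [312. 192.] 0.76
keeper wrist [322. 113.] 0.68
paddle wrist [329. 201.] 0.72
claw wrist [320. 194.] 0.96
stem wrist [329. 137.] 0.7
clamp wrist [308. 161.] 0.56
pivot [ 0.5391 -0.145   0.072 ] [0.002 0.002]
keeper [ 0.6405 -0.1539  0.0905] [0.0019 0.0019]
paddle [ 0.5556 -0.1485  0.1625] [0.0003 0.0003]
claw [ 0.5433 -0.1519  0.0962] [0.0015 0.0015]
stem [ 0.6202 -0.152   0.1431] [0.0009 0.0009]
clamp [ 0.5701 -0.1486  0.0173] [0.002 0.002]

pivot [ 0.5381 -0.1462  0.0681] [0.0024 0.0008 0.0019 0.0026]
keeper [ 0.6414 -0.1557  0.0639] [0.003  0.0024 0.0036 0.0042]
paddle [ 0.5472 -0.1486  0.1469] [0.0037 0.0048 0.0051 0.0038]
claw [ 0.5392 -0.1505  0.0798] [0.002  0.0036 0.0027 0.0043]
stem [ 0.618  -0.1512  0.1342] [0.0049 0.0085 0.0013 0.0035]
fin [ 0.5994 -0.1543  0.1492] [0.0017 0.0019 0.0012]
clamp [ 0.5693 -0.146   0.0071] [0.0056 0.0027 0.0038 0.0043]
```

View pics/w3_wrist.png

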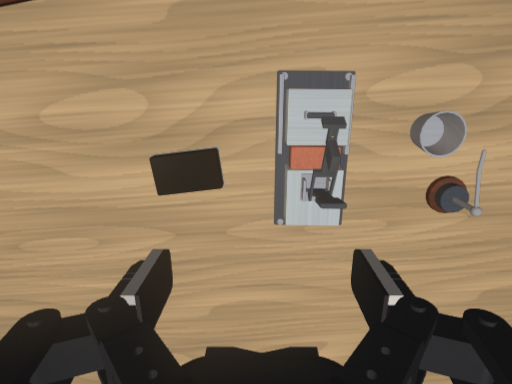

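```bash
cat > fit.py <<'E'
from h import *
from scipy.optimize import least_squares
def model(q):
    x,y,w,a,c=q[:5]
    piv=np.array([-30,64.]); h=piv+20*np.array([-np.sin(a+.14),np.cos(a+.14)])
    X=np.array([np.cos(c),np.sin(c)]);Z=np.array([-np.sin(c),np.cos(c)])
    P={"pivot":piv,"keeper":[70,58.],"paddle":piv+88*np.array([-np.sin(a),np.cos(a)]),"claw":h,"stem":h+94*X+2*Z,"fin":h+85*X+27*Z,"clamp":[0,0.]}
    return {k:np.array([x+np.cos(w)*p[0]/1e3,y+np.sin(w)*p[0]/1e3,p[1]/1e3]) for k,p in P.items()}
def fit(tags,q0=(.57,-.149,-.075,0,.4)):
    D=pickle.load(open("d.pkl","rb")); O=[o for t in tags for o in D[t] if o[3]>.3]
    def f(q):
        M=model(q); return np.concatenate([(lambda v:(v-d*(v@d))*1e3/2)(M[n]-o) for n,c,(o,d),cf in O])
    s=least_squares(f,q0,loss="soft_l1"); C=np.sqrt(np.diag(np.linalg.inv(s.jac.T@s.jac)))
    r=np.linalg.norm(f(s.x).reshape(-1,3),axis=1)*2
    print("q",np.round(s.x,4),"sd",np.round(C,4))
    print([(o[0],o[1],round(v,1)) for o,v in zip(O,r)])
    return s.x
E
python3 - <<'E'
from fit import *
q=fit(["w1","w2","w3"]); 
for k,p in model(q).items():print(k,np.round(p,4))
s=get_state();print(s["position"],s["clock"])
# base corners check from w3/w2: image of base corners -> z=.008
q=np.array(q)
for cam,tag in(("top",[(220+c*220/800,120+r*150/545) for c,r in((332,132),(480,148),(310,455),(462,467))]),("wrist",[(277,71),(355,72),(275,225),(343,226)])):
    P=[]
    for u,v in tag:
        o,d=ray(cam,(u/512,v/384));P.append((o+d*(.004-o[2])/d[2])[:2])
    P=np.array(P);print(cam,np.round(P,4).tolist(),P.mean(0),np.arctan2(*((P[0]-P[2])[::-1])),np.arctan2(*((P[1]-P[3])[::-1])))
E
```

```text
q [ 0.5692 -0.1497 -0.0884 -0.1224  0.5293] sd [0.0008 0.0006 0.0166 0.0234 0.0172]
[('pivot', 'scene', np.float64(3.8)), ('keeper', 'scene', np.float64(1.0)), ('paddle', 'scene', np.float64(3.2)), ('claw', 'scene', np.float64(2.8)), ('stem', 'scene', np.float64(3.3)), ('fin', 'scene', np.float64(3.6)), ('clamp', 'scene', np.float64(8.9)), ('pivot', 'top', np.float64(1.6)), ('keeper', 'top', np.float64(6.0)), ('paddle', 'top', np.float64(8.0)), ('claw', 'top', np.float64(1.2)), ('stem', 'top', np.float64(11.2)), ('fin', 'top', np.float64(0.6)), ('clamp', 'top', np.float64(4.7)), ('pivot', 'wrist', np.float64(1.2)), ('keeper', 'wrist', np.float64(3.6)), ('paddle', 'wrist', np.float64(3.3)), ('claw', 'wrist', np.float64(6.2)), ('stem', 'wrist', np.float64(2.8)), ('fin', 'wrist', np.float64(2.9)), ('clamp', 'wrist', np.float64(0.7)), ('pivot', 'wrist', np.float64(4.8)), ('keeper', 'wrist', np.float64(5.0)), ('paddle', 'wrist', np.float64(2.9)), ('claw', 'wrist', np.float64(6.3)), ('stem', 'wrist', np.float64(0.8)), ('clamp', 'wrist', np.float64(4.6))]
pivot [ 0.5393 -0.1471  0.064 ]
keeper [ 0.6389 -0.1559  0.058 ]
paddle [ 0.55   -0.148   0.1513]
claw [ 0.539 -0.147  0.084]
stem [ 0.6188 -0.1541  0.1332]
fin [ 0.5985 -0.1523  0.1502]
clamp [ 0.5692 -0.1497  0.    ]
[ 0.59277141 -0.07830633  0.33140463] 4.975
top [[0.7013, -0.1057], [0.691, -0.2146], [0.466, -0.0878], [0.4591, -0.1954]] [ 0.57935684 -0.15088307] -0.0759282998447072 -0.08271340085922269
wrist [[0.6979, -0.1088], [0.6886, -0.2188], [0.462, -0.0919], [0.452, -0.2036]] [ 0.57509687 -0.1557924 ] -0.07148151176210779 -0.06444621204599357
```

Emit:
arm_command(
  moves=[
    {"x": 0.005,"y": 0.037,"z": 0.048,"rx": 0,"ry": 0,"rz": 0},
    {"x": 0.005,"y": 0.037,"z": 0.048,"rx": 0,"ry": 0,"rz": 0},
    {"x": 0,"y": 0,"z": 0,"rx": 0,"ry": 0,"rz": 0},
    {"x": 0,"y": 0,"z": 0,"rx": 0,"ry": 0,"rz": 0},
  ],
)

```text
clock: 5.48
position: [0.5978, -0.1523, 0.236]
tool_rot: [[0.997, -0.074, 0.001], [-0.074, -0.997, 0.0], [0.001, -0.0, -1.0]]
ft_force: [-0.1, -0.4, 1.9]
opening: 0.0851
gripper_force: 0.0
```

Run:
```python
from fit import *
look("w4");look("w4b");q=fit(["w1","w2","w3","w4","w4b"]);print(np.round(get_state()["position"],4),get_state()["tool_rot"][:,1])
for k,p in model(q).items():print(k,np.round(p,4))
```

```text
pivot wrist [258. 222.] 0.75
keeper wrist [260. 128.] 0.78
paddle wrist [264. 251.] 0.91
claw wrist [262. 229.] 0.87
stem wrist [259. 164.] 0.74
fin wrist [264. 190.] 0.93
clamp wrist [258. 181.] 0.59
pivot wrist [261. 224.] 0.96
keeper wrist [260. 130.] 0.89
paddle wrist [260. 251.] 0.69
claw wrist [261. 229.] 0.62
stem wrist [260. 161.] 0.97
fin wrist [261. 195.] 0.9
clamp wrist [262. 181.] 0.88
q [ 0.5697 -0.1498 -0.0763 -0.1334  0.5194] sd [0.0006 0.0005 0.012  0.0148 0.0134]
[('pivot', 'scene', np.float64(3.8)), ('keeper', 'scene', np.float64(0.2)), ('paddle', 'scene', np.float64(4.4)), ('claw', 'scene', np.float64(2.3)), ('stem', 'scene', np.float64(4.8)), ('fin', 'scene', np.float64(3.6)), ('clamp', 'scene', np.float64(9.2)), ('pivot', 'top', np.float64(2.2)), ('keeper', 'top', np.float64(5.9)), ('paddle', 'top', np.float64(9.5)), ('claw', 'top', np.float64(1.4)), ('stem', 'top', np.float64(10.9)), ('fin', 'top', np.float64(1.9)), ('clamp', 'top', np.float64(4.4)), ('pivot', 'wrist', np.float64(1.7)), ('keeper', 'wrist', np.float64(2.7)), ('paddle', 'wrist', np.float64(1.9)), 
[... 477 characters left out ...]
, ('claw', 'wrist', np.float64(2.0)), ('stem', 'wrist', np.float64(2.4)), ('fin', 'wrist', np.float64(4.6)), ('clamp', 'wrist', np.float64(3.1)), ('pivot', 'wrist', np.float64(1.5)), ('keeper', 'wrist', np.float64(0.6)), ('paddle', 'wrist', np.float64(1.1)), ('claw', 'wrist', np.float64(2.6)), ('stem', 'wrist', np.float64(3.3)), ('fin', 'wrist', np.float64(0.4)), ('clamp', 'wrist', np.float64(1.3))]
[ 0.5976 -0.1523  0.2353] [-7.32232541e-02 -9.97315574e-01 -2.12496688e-05]
pivot [ 0.5397 -0.1475  0.064 ]
keeper [ 0.6395 -0.1551  0.058 ]
paddle [ 0.5514 -0.1484  0.1512]
claw [ 0.5396 -0.1475  0.084 ]
stem [ 0.62   -0.1536  0.1324]
fin [ 0.5998 -0.1521  0.1496]
clamp [ 0.5697 -0.1498  0.    ]
```

View pics/w4_wrist.png

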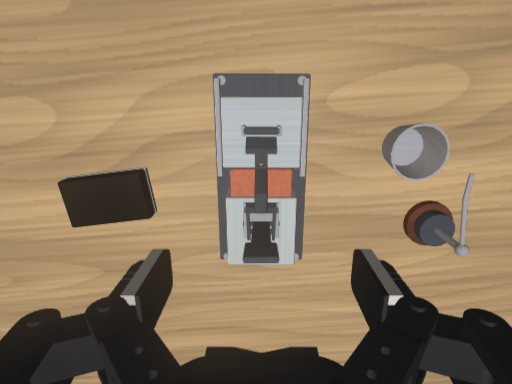

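Clamp, lever and claw are symmetric about column 262, so the tool is well aligned with the clamp. Descending on the fin.

Emit:
arm_command(
  moves=[
    {"x": 0.002,"y": 0,"z": 0.043,"rx": 0,"ry": 0,"rz": 0},
    {"x": 0,"y": 0,"z": 0.04,"rx": 0,"ry": 0,"rz": 0},
    {"x": 0,"y": 0,"z": 0.02,"rx": 0,"ry": 0,"rz": 0},
    {"x": 0,"y": 0,"z": 0,"rx": 0,"ry": 0,"rz": 0},
    {"x": 0,"y": 0,"z": 0,"rx": 0,"ry": 0,"rz": 0},
  ],
  hand=0.04,
  force=20,
)

```text
clock: 6.9
position: [0.6002, -0.1526, 0.1333]
tool_rot: [[0.997, -0.073, 0.001], [-0.073, -0.997, -0.0], [0.001, 0.0, -1.0]]
ft_force: [0.2, 0.5, 0.1]
opening: 0.0401
gripper_force: 0.0
```

Run:
```python
from fit import *
cv2.imwrite("pics/w5.png",np.hstack([cv2.resize(get_image("wrist")[60:384,100:420],(400,405)),cv2.resize(get_image("scene")[110:270,90:250],(400,405))]))
s=get_state();print(s["position"],s["ft_force"])
```

```text
[ 0.60026892 -0.15261026  0.13350807] [ 0.477593    0.23455566 -0.51740294]
```

View pics/w5.png

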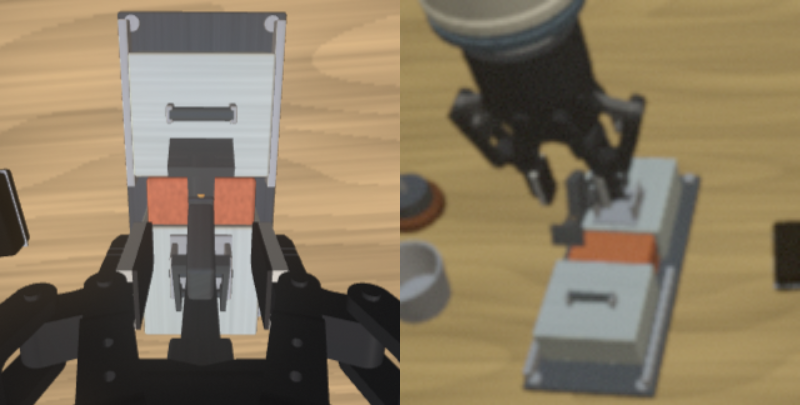

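The fin sits centred between the fingers (column ~200 in the left view). Closing.

Emit:
arm_command(
  moves=[
    {"x": 0,"y": 0,"z": 0,"rx": 0,"ry": 0,"rz": 0},
    {"x": 0,"y": 0,"z": 0,"rx": 0,"ry": 0,"rz": 0},
    {"x": 0,"y": 0,"z": 0,"rx": 0,"ry": 0,"rz": 0},
    {"x": 0,"y": 0,"z": 0,"rx": 0,"ry": 0,"rz": 0},
    {"x": 0,"y": 0,"z": 0,"rx": 0,"ry": 0,"rz": 0},
  ],
  hand=0,
  force=30,
)

```text
clock: 7.62
position: [0.6001, -0.1523, 0.1327]
tool_rot: [[0.997, -0.073, 0.001], [-0.073, -0.997, 0.0], [0.001, -0.0, -1.0]]
ft_force: [2.6, 3.1, 5.2]
opening: 0.0094
gripper_force: 33.4
```

Run:
```python
from fit import *
T.remove("clamp");look("w6",("wrist","scene"));s=get_state();print(s["position"],s["ft_force"],s["opening"],s["gripper_force"])
q=fit(["w1","w2","w3","w4","w4b","w6"])
```

```text
keeper wrist [260. 147.] 0.8
paddle wrist [263. 351.] 0.74
claw wrist [267. 292.] 0.78
stem wrist [263. 213.] 0.87
fin wrist [260. 265.] 0.82
pivot scene [174. 188.] 0.92
keeper scene [166. 227.] 0.72
paddle scene [169. 161.] 0.52
claw scene [174. 181.] 0.59
stem scene [158. 194.] 0.55
fin scene [155. 184.] 0.51
[ 0.60005668 -0.15234424  0.13267778] [2.22545795 3.33453362 5.50504707] 0.009254890186505799 33.45422923564911
q [ 0.57   -0.1501 -0.076  -0.1277  0.5177] sd [0.0005 0.0004 0.0104 0.0141 0.0113]
[('pivot', 'scene', np.float64(3.9)), ('keeper', 'scene', np.float64(0.5)), ('paddle', 'scene', np.float64(4.5)), ('claw', 'scene', np.float64(2.1)), ('stem', 'scene', np.float64(4.9)), ('fin', 'scene', np.float64(3.3)), ('clamp', 'scene', np.float64(9.7)), ('pivot', 'top', np.float64(2.6)), ('keeper', 'top', np.float64(5.5)), ('paddle', 'top', np.float64(9.4)), ('claw', 'top', np.float64(1.8)), ('stem', 'top', np.float64(11.3)), ('fin', 'top', np.float64(2.1)), ('clamp', 'top', np.float64(4.5)), ('pivot', 'wrist', np.float64(2.2)), ('keeper', 'wrist', np.float64(3.0)), ('paddle', 'w
[... 607 characters left out ...]
)), ('clamp', 'wrist', np.float64(3.5)), ('pivot', 'wrist', np.float64(1.7)), ('keeper', 'wrist', np.float64(0.9)), ('paddle', 'wrist', np.float64(1.3)), ('claw', 'wrist', np.float64(2.3)), ('stem', 'wrist', np.float64(3.0)), ('fin', 'wrist', np.float64(0.2)), ('clamp', 'wrist', np.float64(1.1)), ('keeper', 'wrist', np.float64(2.1)), ('paddle', 'wrist', np.float64(2.9)), ('claw', 'wrist', np.float64(4.6)), ('stem', 'wrist', np.float64(1.6)), ('fin', 'wrist', np.float64(2.1)), ('pivot', 'scene', np.float64(4.7)), ('keeper', 'scene', np.float64(0.7)), ('paddle', 'scene', np.float64(6.9)), ('claw', 'scene', np.float64(0.5)), ('stem', 'scene', np.float64(5.9)), ('fin', 'scene', np.float64(8.9))]
```

Run:
```python
from fit import *
im=cv2.imread("pics/w6_wrist.png")
g=cv2.cvtColor(im,6)[:,250:272].mean(1); print("rows150-235",g[150:235].astype(int).tolist())
for r in(175,185,195):
    h=cv2.cvtColor(im,6)[r-2:r+3,215:310].mean(0).astype(int);print(r,h.tolist())
x0,y0,w=.570,-.1501,-.076
def W(p,y=0): return np.array([x0+np.cos(w)*p[0]/1e3-np.sin(w)*y/1e3,y0+np.sin(w)*p[0]/1e3+np.cos(w)*y/1e3,p[1]/1e3])
for c in(.50,.518,.535):
  h=np.array([-30.2,84.])
  X=np.array([np.cos(c),np.sin(c)]);Z=np.array([-np.sin(c),np.cos(c)])
  for d in(-6,0,6):
    print(c,d,[np.round(proj("wrist",W(h+(120+d)*X+z*Z,yy)),1).tolist() for z,yy in((-7.5,12),(-7.5,-12),(2,0),(8,0))])
```

```text
rows150-235 [93, 93, 93, 92, 92, 87, 116, 174, 196, 198, 200, 199, 196, 194, 194, 197, 200, 202, 201, 170, 110, 76, 77, 75, 75, 75, 74, 74, 74, 74, 74, 74, 74, 75, 75, 74, 74, 74, 73, 73, 73, 73, 73, 81, 87, 87, 86, 86, 86, 86, 87, 87, 86, 87, 88, 87, 88, 87, 87, 88, 88, 88, 88, 88, 89, 100, 101, 86, 77, 84, 86, 86, 83, 73, 71, 72, 71, 70, 70, 70, 70, 70, 70, 70, 69]
175 [196, 196, 196, 196, 196, 196, 196, 196, 196, 196, 196, 196, 196, 196, 196, 196, 195, 195, 195, 195, 181, 83, 76, 76, 76, 76, 76, 76, 76, 76, 76, 76, 75, 75, 76, 75, 75, 75, 75, 75, 75, 75, 75, 75, 75, 75, 74, 75, 75, 74, 75, 74, 75, 74, 74, 75, 75, 75, 75, 75, 74, 75, 74, 75, 75, 75, 75, 75, 75, 75, 75, 89, 151, 196, 196, 196, 196, 196, 196, 196, 196, 196, 196, 196, 196, 196, 196, 196, 196, 196, 197, 196, 197, 197, 197]
185 [199, 199, 199, 199, 199, 199, 199, 199, 199, 198, 198, 198, 199, 199, 198, 198, 198, 198, 198, 188, 92, 76, 76, 76, 76, 76, 76, 76, 76, 76, 75, 75, 75, 75, 75, 75, 74, 74, 74, 76, 76, 76, 75, 75, 74, 74, 74, 73, 74, 73, 74, 73, 74, 74, 74, 74, 73, 74, 75, 75, 75, 74, 74, 74, 74, 74, 74, 74, 74, 
[... 506 characters left out ...]
, 198, 198, 198, 198, 198, 198, 198, 198, 198]
0.5 -6 [[236.0, 169.7], [286.6, 169.9], [261.3, 184.0], [261.3, 193.6]]
0.5 0 [[235.3, 160.1], [287.4, 160.2], [261.3, 174.3], [261.3, 183.9]]
0.5 6 [[234.5, 149.8], [288.3, 150.0], [261.4, 164.0], [261.4, 173.6]]
0.518 -6 [[235.7, 172.5], [286.9, 172.7], [261.3, 187.3], [261.3, 197.3]]
0.518 0 [[235.0, 163.0], [287.7, 163.2], [261.3, 177.8], [261.3, 187.8]]
0.518 6 [[234.2, 152.8], [288.6, 153.0], [261.4, 167.6], [261.4, 177.7]]
0.535 -6 [[235.5, 175.2], [287.1, 175.4], [261.3, 190.5], [261.3, 200.9]]
0.535 0 [[234.7, 165.8], [288.0, 166.0], [261.3, 181.2], [261.3, 191.6]]
0.535 6 [[233.9, 155.8], [288.9, 156.0], [261.4, 171.2], [261.4, 181.7]]
```

```bash
cat > path.py <<'E'
import numpy as np
def G(a,c,gx=86,gz=28.9):
    h=np.array([-30-20*np.sin(a+.14),64+20*np.cos(a+.14)])
    return h+[gx*np.cos(c)-gz*np.sin(c),gx*np.sin(c)+gz*np.cos(c)]
E
python3 - <<'E'
from path import *
w=[(-.128,.518)]+[(-.128-.172*min(1,k/4),.518-.718*k/11) for k in range(1,12)]
P=np.array([G(*p) for p in w]);print(P.round(1).tolist());print((np.diff(P,axis=0)*[1,-1]).round(1).tolist())
E
```

```text
[[30.2, 151.7], [35.3, 147.6], [40.2, 143.2], [44.8, 138.5], [49.0, 133.5], [52.1, 128.5], [54.9, 123.3], [57.3, 117.8], [59.3, 112.3], [61.0, 106.6], [62.3, 100.8], [63.2, 95.0]]
[[5.1, 4.1], [4.9, 4.4], [4.6, 4.7], [4.3, 5.0], [3.1, 5.1], [2.8, 5.2], [2.4, 5.4], [2.0, 5.6], [1.7, 5.7], [1.3, 5.8], [0.9, 5.8]]
```

Emit:
arm_command(
  moves=[
    {"x": 0.0051,"y": 0,"z": 0.0041,"rx": 0,"ry": 0,"rz": 0},
    {"x": 0.0049,"y": 0,"z": 0.0044,"rx": 0,"ry": 0,"rz": 0},
    {"x": 0.0046,"y": 0,"z": 0.0047,"rx": 0,"ry": 0,"rz": 0},
    {"x": 0.0043,"y": 0,"z": 0.005,"rx": 0,"ry": 0,"rz": 0},
    {"x": 0.0031,"y": 0,"z": 0.0051,"rx": 0,"ry": 0,"rz": 0},
    {"x": 0.0028,"y": 0,"z": 0.0052,"rx": 0,"ry": 0,"rz": 0},
    {"x": 0.0024,"y": 0,"z": 0.0054,"rx": 0,"ry": 0,"rz": 0},
    {"x": 0.002,"y": 0,"z": 0.0056,"rx": 0,"ry": 0,"rz": 0},
    {"x": 0.0017,"y": 0,"z": 0.0057,"rx": 0,"ry": 0,"rz": 0},
    {"x": 0,"y": 0,"z": 0,"rx": 0,"ry": 0,"rz": 0},
  ],
)

```text
clock: 9.57
position: [0.6306, -0.1546, 0.0869]
tool_rot: [[0.997, -0.073, 0.0], [-0.073, -0.997, 0.0], [-0.0, -0.0, -1.0]]
ft_force: [3.3, 3.0, 0.6]
opening: 0.0096
gripper_force: 35.0
```

Run:
```python
from fit import *
for t in("clamp","pivot"):T.remove(t)
look("w7",("wrist","scene"));s=get_state();print(s["position"],s["ft_force"],s["opening"],s["gripper_force"])
D=pickle.load(open("d.pkl","rb"))
pickle.dump({**D,"k":[o for t in("w1","w2","w3","w4","w4b","w6") for o in D[t] if o[0] in("pivot","clamp","keeper")]},open("d.pkl","wb"))
q=fit(["k","w7"],(.57,-.15,-.076,-.3,0))
a=cv2.imread("pics/w7_wrist.png")[60:384,100:420];b=cv2.imread("pics/w7_scene.png")[130:270,100:240]
cv2.imwrite("pics/w7.png",np.hstack([cv2.resize(a,(400,405)),cv2.resize(b,(400,405))]))
```

```text
keeper wrist [261. 213.] 0.59
claw wrist [260. 267.] 0.65
stem wrist [261. 234.] 0.65
fin wrist [261. 271.] 0.92
keeper scene [167. 226.] 0.57
fin scene [161. 207.] 0.74
[ 0.63047089 -0.15462804  0.08711879] [ 2.84109824  3.35024274 -0.77222848] 0.009604756509642308 34.83732998371124
q [ 0.5698 -0.1493 -0.0817 -2.2318  0.3536] sd [0.0006 0.0007 0.0121 0.346  0.023 ]
[('pivot', 'scene', np.float64(4.2)), ('keeper', 'scene', np.float64(0.1)), ('clamp', 'scene', np.float64(9.0)), ('pivot', 'top', np.float64(2.2)), ('keeper', 'top', np.float64(5.8)), ('clamp', 'top', np.float64(4.0)), ('pivot', 'wrist', np.float64(1.3)), ('keeper', 'wrist', np.float64(2.6)), ('clamp', 'wrist', np.float64(0.1)), ('pivot', 'wrist', np.float64(5.3)), ('keeper', 'wrist', np.float64(5.7)), ('clamp', 'wrist', np.float64(5.3)), ('pivot', 'wrist', np.float64(3.0)), ('keeper', 'wrist', np.float64(2.4)), ('clamp', 'wrist', np.float64(2.7)), ('pivot', 'wrist', np.float64(2.0)), ('keeper', 'wrist', np.float64(0.5)), ('clamp', 'wrist', np.float64(1.8)), ('keeper', 'wrist', np.float64(2.1)), ('pivot', 'scene', np.float64(5.6)), ('keeper', 'scene', np.float64(1.0)), ('keeper', 'wrist', np.float64(0.9)), ('claw', 'wrist', np.float64(38.2)), ('stem', 'wrist', np.float64(3.1)), ('fin', 'wrist', np.float64(4.5)), ('keeper', 'scene', np.float64(1.6)), ('fin', 'scene', np.float64(1.0))]
```

View pics/w7.png

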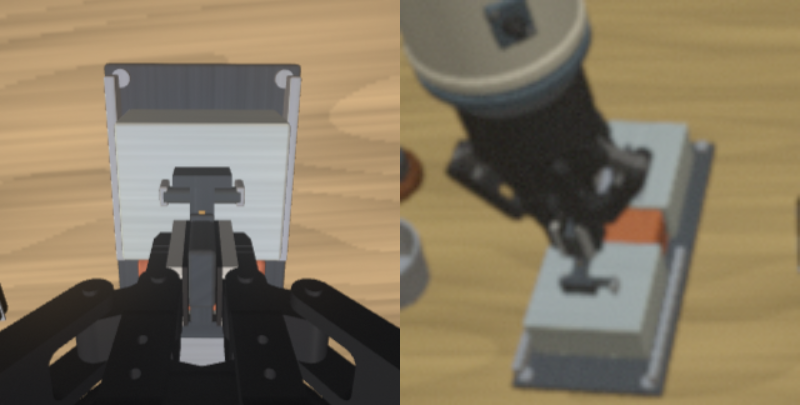

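The hook (crop row 168–180) is ahead of the keeper bar (row ~190) and centred on it. Lowering the last bit.

Emit:
arm_command(
  moves=[
    {"x": 0.0007,"y": 0,"z": 0.0029,"rx": 0,"ry": 0,"rz": 0},
    {"x": 0.0006,"y": 0,"z": 0.0029,"rx": 0,"ry": 0,"rz": 0},
    {"x": 0.0005,"y": 0,"z": 0.0029,"rx": 0,"ry": 0,"rz": 0},
    {"x": 0,"y": 0,"z": 0,"rx": 0,"ry": 0,"rz": 0},
  ],
)

```text
clock: 10.68
position: [0.6322, -0.1547, 0.0781]
tool_rot: [[0.997, -0.073, -0.0], [-0.073, -0.997, 0.0], [-0.0, -0.0, -1.0]]
ft_force: [2.6, 3.9, 1.7]
opening: 0.0096
gripper_force: 35.5
```

Run:
```python
from fit import *
from path import G
from scipy.optimize import fsolve
im=get_image("wrist");cv2.imwrite("pics/w8.png",im)
s=get_state();print(s["position"],s["ft_force"],s["opening"],s["gripper_force"])
x0,y0,w=.570,-.1501,-.076
p=s["position"];g=np.array([((p[0]-x0)*np.cos(w)+(p[1]-y0)*np.sin(w))*1e3,p[2]*1e3+19])
a,c=fsolve(lambda v:G(*v)-g,(-.3,-.15));print("g",g,"a,c",a,c)
def W(p): return np.array([x0+np.cos(w)*p[0]/1e3,y0+np.sin(w)*p[0]/1e3,p[1]/1e3])
h=G(a,c,0,0);X=np.array([np.cos(c),np.sin(c)]);Z=np.array([-np.sin(c),np.cos(c)])
for d in(-6,-3,0): print(d,[(n,np.round(proj("wrist",W(h+(n+d)*X+z*Z)),1)[1],np.round(h+(n+d)*X+z*Z,1)) for n,z in((120,-7.5),(120,2),(115,-7.5))])
print("bar rows",[proj("wrist",W(v))[1].round(1) for v in((66,58),(70,62),(74,58),(103,50))])
gr=cv2.cvtColor(im,6)
print([gr[150:260,cc-1:cc+2].mean(1).astype(int).tolist() for cc in(250,230)])
```

```text
[ 0.63218763 -0.15472907  0.07819903] [3.33550046 2.77284832 1.08407409] 0.008907235077318628 35.45250982569996
g [62.35958624 97.19903344] a,c -0.27160043186531496 -0.17626302169439423
-6 [(120, np.float64(199.3), array([83.5, 56.5])), (120, np.float64(202.1), array([85.2, 65.8])), (115, np.float64(208.1), array([78.6, 57.3]))]
-3 [(120, np.float64(194.0), array([86.5, 55.9])), (120, np.float64(196.5), array([88.2, 65.3])), (115, np.float64(202.8), array([81.6, 56.8]))]
0 [(120, np.float64(188.7), array([89.4, 55.4])), (120, np.float64(190.9), array([91.1, 64.8])), (115, np.float64(197.5), array([84.5, 56.3]))]
bar rows [np.float64(229.1), np.float64(225.6), np.float64(216.2), np.float64(162.8)]
[[83, 85, 93, 96, 97, 97, 97, 97, 96, 96, 96, 96, 97, 100, 127, 159, 177, 184, 185, 186, 186, 185, 185, 187, 187, 186, 184, 185, 186, 187, 188, 188, 186, 184, 185, 185, 187, 188, 190, 192, 192, 189, 187, 187, 188, 190, 191, 190, 153, 89, 57, 57, 57, 71, 84, 86, 86, 86, 86, 86, 86, 86, 101, 160, 182, 184, 185, 125, 62, 68, 72, 77, 81, 84, 85, 85, 85, 85, 84, 83, 80, 127, 173, 185, 182, 158, 95, 44, 43, 43, 42, 42, 43, 42, 42, 42, 41, 41, 41, 41, 41, 41, 42, 42, 42, 42, 43, 43, 47, 51], [85, 87, 93, 96, 97, 96, 97, 97, 97, 98, 97, 97, 98, 101, 132, 160, 176, 184, 186, 187, 186, 185, 186, 187, 187, 186, 186, 186, 187, 189, 190, 189, 187, 186, 186, 186, 187, 189, 191, 192, 192, 189, 188, 188, 189, 190, 192, 191, 190, 189, 188, 188, 189, 189, 190, 190, 190, 191, 192, 192, 175, 124, 90, 90, 90, 90, 90, 96, 132, 154, 157, 142, 109, 91, 91, 92, 92, 92, 91, 94, 111, 145, 160, 162, 178, 185, 185, 188, 190, 192, 191, 189, 185, 183, 183, 142, 77, 47, 47, 47, 47, 47, 46, 45, 45, 45, 56, 52, 45, 44]]
```

Gap of ~4 px between hook rear (row 212) and bar front (row 217): the hook is behind the bar. I'll go slightly lower, then draw back.

Emit:
arm_command(
  moves=[
    {"x": 0.0002,"y": 0,"z": 0.0013,"rx": 0,"ry": 0,"rz": 0},
    {"x": 0.0001,"y": 0,"z": 0.0013,"rx": 0,"ry": 0,"rz": 0},
    {"x": 0,"y": 0,"z": 0,"rx": 0,"ry": 0,"rz": 0},
  ],
)

```text
clock: 11.1
position: [0.6325, -0.1548, 0.0757]
tool_rot: [[0.997, -0.073, -0.0], [-0.073, -0.997, 0.0], [-0.0, -0.0, -1.0]]
ft_force: [1.9, 3.1, 3.2]
opening: 0.0092
gripper_force: 35.8
```

Emit:
arm_command(
  moves=[
    {"x": -0.0005,"y": 0,"z": 0.0001,"rx": 0,"ry": 0,"rz": 0},
    {"x": -0.0005,"y": 0,"z": 0.0001,"rx": 0,"ry": 0,"rz": 0},
    {"x": 0,"y": 0,"z": 0,"rx": 0,"ry": 0,"rz": 0},
  ],
)

```text
clock: 11.48
position: [0.6324, -0.1549, 0.076]
tool_rot: [[0.997, -0.073, 0.002], [-0.073, -0.997, -0.0], [0.002, 0.0, -1.0]]
ft_force: [6.0, 3.2, 4.7]
opening: 0.0094
gripper_force: 35.9
```

Emit:
arm_command(
  moves=[
    {"x": -0.0005,"y": 0,"z": 0.0001,"rx": 0,"ry": 0,"rz": 0},
    {"x": -0.0005,"y": 0,"z": 0.0001,"rx": 0,"ry": 0,"rz": 0},
    {"x": 0,"y": 0,"z": 0,"rx": 0,"ry": 0,"rz": 0},
  ],
)

```text
clock: 11.85
position: [0.6315, -0.1548, 0.0759]
tool_rot: [[0.997, -0.073, 0.002], [-0.073, -0.997, -0.0], [0.002, 0.0, -1.0]]
ft_force: [6.1, 4.2, 5.5]
opening: 0.0096
gripper_force: 36.0
```

Emit:
arm_command(
  moves=[
    {"x": -0.0005,"y": 0,"z": 0,"rx": 0,"ry": 0,"rz": 0},
    {"x": -0.0005,"y": 0,"z": 0,"rx": 0,"ry": 0,"rz": 0},
    {"x": 0,"y": 0,"z": 0,"rx": 0,"ry": 0,"rz": 0},
  ],
)

```text
clock: 12.22
position: [0.6305, -0.1547, 0.0759]
tool_rot: [[0.997, -0.073, 0.002], [-0.073, -0.997, -0.0], [0.002, 0.0, -1.0]]
ft_force: [5.7, 4.6, 4.6]
opening: 0.0096
gripper_force: 36.0
```

Emit:
arm_command(
  moves=[
    {"x": -0.0004,"y": 0,"z": 0,"rx": 0,"ry": 0,"rz": 0},
    {"x": -0.0004,"y": 0,"z": 0,"rx": 0,"ry": 0,"rz": 0},
    {"x": 0,"y": 0,"z": 0,"rx": 0,"ry": 0,"rz": 0},
  ],
)

```text
clock: 12.6
position: [0.6296, -0.1546, 0.0759]
tool_rot: [[0.997, -0.073, 0.002], [-0.073, -0.997, -0.0], [0.002, 0.0, -1.0]]
ft_force: [6.7, 3.3, 5.6]
opening: 0.0098
gripper_force: 36.0
```

Emit:
arm_command(
  moves=[
    {"x": -0.0004,"y": 0,"z": 0.0001,"rx": 0,"ry": 0,"rz": 0},
    {"x": -0.0004,"y": 0,"z": 0.0001,"rx": 0,"ry": 0,"rz": 0},
    {"x": 0,"y": 0,"z": 0,"rx": 0,"ry": 0,"rz": 0},
  ],
)

```text
clock: 12.98
position: [0.6287, -0.1546, 0.0756]
tool_rot: [[0.997, -0.073, 0.002], [-0.073, -0.997, -0.0], [0.002, 0.0, -1.0]]
ft_force: [5.4, 3.5, 5.6]
opening: 0.0093
gripper_force: 36.0
```

Emit:
arm_command(
  moves=[
    {"x": -0.0003,"y": 0,"z": 0,"rx": 0,"ry": 0,"rz": 0},
    {"x": -0.0003,"y": 0,"z": 0,"rx": 0,"ry": 0,"rz": 0},
    {"x": 0,"y": 0,"z": 0,"rx": 0,"ry": 0,"rz": 0},
  ],
)

```text
clock: 13.35
position: [0.6281, -0.1545, 0.0756]
tool_rot: [[0.997, -0.073, 0.002], [-0.073, -0.997, -0.0], [0.002, 0.0, -1.0]]
ft_force: [5.5, 4.6, 5.0]
opening: 0.0096
gripper_force: 36.0
```

Run:
```python
from fit import *
im=get_image("wrist");cv2.imwrite("pics/w9.png",im);s=get_state();print(s["ft_force"],s["position"])
gr=cv2.cvtColor(im,6)
for cc in(244,246,248,250,230): print(cc,gr[190:245,cc-1:cc+1].mean(1).astype(int).tolist())
```

```text
[5.06453257 4.00508237 4.65317249] [ 0.6280953  -0.15454239  0.07558696]
244 [190, 190, 189, 188, 188, 187, 187, 188, 188, 189, 150, 86, 58, 58, 72, 84, 87, 87, 87, 87, 86, 86, 86, 83, 75, 74, 78, 82, 84, 85, 86, 85, 85, 85, 84, 82, 134, 178, 188, 186, 185, 184, 186, 188, 190, 173, 123, 91, 91, 91, 90, 91, 90, 90, 90]
246 [189, 190, 190, 189, 187, 187, 187, 187, 188, 189, 149, 87, 58, 58, 71, 84, 87, 87, 86, 86, 86, 86, 86, 83, 75, 73, 78, 82, 84, 85, 85, 85, 85, 85, 84, 81, 134, 179, 189, 187, 185, 184, 185, 188, 190, 173, 123, 91, 90, 91, 90, 90, 90, 90, 90]
248 [189, 190, 190, 188, 188, 187, 187, 188, 188, 188, 149, 86, 57, 58, 72, 84, 87, 87, 86, 86, 86, 86, 86, 83, 75, 73, 78, 81, 85, 85, 85, 85, 85, 84, 84, 81, 134, 178, 188, 186, 185, 185, 185, 188, 190, 172, 122, 89, 88, 83, 80, 80, 76, 73, 69]
250 [190, 190, 190, 188, 188, 187, 187, 188, 188, 189, 150, 86, 58, 58, 71, 84, 87, 86, 86, 86, 86, 86, 86, 82, 74, 73, 77, 82, 84, 86, 85, 85, 84, 85, 84, 81, 133, 177, 187, 185, 183, 183, 183, 185, 188, 164, 99, 43, 43, 42, 42, 42, 42, 41, 41]
230 [190, 190, 190, 189, 189, 188, 188, 188, 188, 189, 190, 190, 190, 191, 191, 174, 123, 90, 89, 90, 90, 90, 106, 137, 155, 159, 140, 103, 86, 86, 87, 87, 86, 86, 86, 100, 142, 160, 160, 176, 184, 184, 185, 188, 191, 191, 190, 187, 183, 183, 182, 181, 181, 183, 186]
```

Emit:
arm_command(
  moves=[
    {"x": -0.0003,"y": 0,"z": 0,"rx": 0,"ry": 0,"rz": 0},
    {"x": -0.0003,"y": 0,"z": 0,"rx": 0,"ry": 0,"rz": 0},
    {"x": 0,"y": 0,"z": 0,"rx": 0,"ry": 0,"rz": 0},
  ],
)

```text
clock: 13.78
position: [0.6274, -0.1545, 0.0756]
tool_rot: [[0.997, -0.073, 0.002], [-0.073, -0.997, -0.0], [0.002, 0.0, -1.0]]
ft_force: [5.5, 4.3, 4.3]
opening: 0.0096
gripper_force: 36.0
```

Emit:
arm_command(
  moves=[
    {"x": -0.0002,"y": 0,"z": 0,"rx": 0,"ry": 0,"rz": 0},
    {"x": -0.0002,"y": 0,"z": 0,"rx": 0,"ry": 0,"rz": 0},
    {"x": 0,"y": 0,"z": 0,"rx": 0,"ry": 0,"rz": 0},
  ],
)

```text
clock: 14.15
position: [0.627, -0.1545, 0.0755]
tool_rot: [[0.997, -0.073, 0.002], [-0.073, -0.997, -0.0], [0.002, 0.0, -1.0]]
ft_force: [5.4, 4.3, 4.8]
opening: 0.0092
gripper_force: 36.0
```

Emit:
arm_command(
  moves=[
    {"x": -0.0002,"y": 0,"z": 0,"rx": 0,"ry": 0,"rz": 0},
    {"x": -0.0002,"y": 0,"z": 0,"rx": 0,"ry": 0,"rz": 0},
    {"x": 0,"y": 0,"z": 0,"rx": 0,"ry": 0,"rz": 0},
  ],
)

```text
clock: 14.52
position: [0.6269, -0.1545, 0.0756]
tool_rot: [[0.997, -0.073, 0.002], [-0.073, -0.997, -0.0], [0.002, 0.0, -1.0]]
ft_force: [6.8, 4.3, 4.8]
opening: 0.0096
gripper_force: 36.0
```

Emit:
arm_command(
  moves=[
    {"x": 0,"y": 0,"z": 0.0003,"rx": 0,"ry": 0,"rz": 0},
    {"x": 0,"y": 0,"z": 0.0003,"rx": 0,"ry": 0,"rz": 0},
    {"x": 0,"y": 0,"z": 0,"rx": 0,"ry": 0,"rz": 0},
  ],
)

```text
clock: 14.9
position: [0.627, -0.1545, 0.0751]
tool_rot: [[0.997, -0.073, 0.002], [-0.073, -0.997, -0.0], [0.002, 0.0, -1.0]]
ft_force: [6.4, 3.7, 6.4]
opening: 0.0096
gripper_force: 36.2
```

Run:
```python
from fit import *
s=get_state();print(s["ft_force"],s["position"],s["wrist_torque"])
im=get_image("wrist");gr=cv2.cvtColor(im,6)
for cc in(246,230): print(cc,gr[190:245,cc-1:cc+1].mean(1).astype(int).tolist())
b=get_image("scene")
cv2.imwrite("pics/w10.png",np.hstack([cv2.resize(im[150:290,190:330],(400,400),interpolation=2),cv2.resize(b[150:250,120:220],(400,400),interpolation=2)]))
```

```text
[6.40963679 3.68630653 6.35340088] [ 0.62696365 -0.15445492  0.07512827] [ 0.78113623 -0.51309786 -0.22311613]
246 [190, 188, 188, 187, 187, 188, 188, 189, 189, 189, 168, 106, 58, 58, 72, 84, 87, 87, 87, 86, 87, 86, 86, 86, 81, 80, 84, 86, 85, 85, 85, 85, 85, 83, 94, 164, 190, 188, 185, 184, 184, 186, 189, 191, 191, 172, 122, 91, 91, 91, 91, 90, 90, 90, 90]
230 [190, 189, 188, 187, 187, 188, 188, 189, 189, 189, 190, 190, 191, 190, 138, 90, 90, 90, 90, 90, 93, 126, 149, 154, 154, 116, 86, 86, 87, 87, 87, 86, 86, 85, 135, 158, 158, 169, 181, 184, 184, 186, 189, 191, 191, 189, 185, 183, 182, 182, 180, 182, 184, 186, 187]
```

View pics/w10.png

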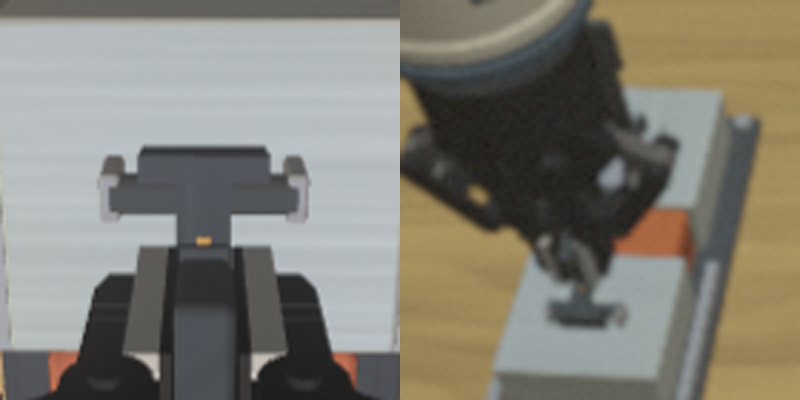

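Hook plate lies tight behind the bar, between the lugs. Feeling for the snug pull.

Emit:
arm_command(
  moves=[
    {"x": -0.0003,"y": 0,"z": 0,"rx": 0,"ry": 0,"rz": 0},
    {"x": 0,"y": 0,"z": 0,"rx": 0,"ry": 0,"rz": 0},
    {"x": 0,"y": 0,"z": 0,"rx": 0,"ry": 0,"rz": 0},
  ],
)

```text
clock: 15.38
position: [0.6269, -0.1545, 0.0752]
tool_rot: [[0.997, -0.073, 0.003], [-0.073, -0.997, -0.001], [0.003, 0.0, -1.0]]
ft_force: [8.0, 4.6, 6.4]
opening: 0.0095
gripper_force: 36.2
```

Emit:
arm_command(
  moves=[
    {"x": -0.0003,"y": 0,"z": 0.0003,"rx": 0,"ry": 0,"rz": 0},
    {"x": 0,"y": 0,"z": 0,"rx": 0,"ry": 0,"rz": 0},
    {"x": 0,"y": 0,"z": 0,"rx": 0,"ry": 0,"rz": 0},
  ],
)

```text
clock: 15.75
position: [0.6269, -0.1545, 0.0751]
tool_rot: [[0.997, -0.073, 0.003], [-0.073, -0.997, -0.001], [0.003, 0.0, -1.0]]
ft_force: [8.5, 4.5, 6.4]
opening: 0.0093
gripper_force: 36.4
```

Emit:
arm_command(
  moves=[
    {"x": -0.0004,"y": 0,"z": 0,"rx": 0,"ry": 0,"rz": 0},
    {"x": 0,"y": 0,"z": 0,"rx": 0,"ry": 0,"rz": 0},
    {"x": 0,"y": 0,"z": 0,"rx": 0,"ry": 0,"rz": 0},
  ],
)

```text
clock: 16.12
position: [0.6269, -0.1545, 0.0752]
tool_rot: [[0.997, -0.073, 0.004], [-0.073, -0.997, -0.001], [0.004, 0.001, -1.0]]
ft_force: [9.6, 3.9, 6.2]
opening: 0.0094
gripper_force: 36.2
```

Snug: x force rose from ~5.5 N while sliding to 9.6 N and the claw stopped moving. Letting go and rising.

Emit:
arm_command(
  moves=[
    {"x": 0,"y": 0,"z": 0,"rx": 0,"ry": 0,"rz": 0},
    {"x": 0,"y": 0,"z": 0,"rx": 0,"ry": 0,"rz": 0},
    {"x": 0,"y": 0,"z": 0,"rx": 0,"ry": 0,"rz": 0},
    {"x": 0,"y": 0,"z": 0,"rx": 0,"ry": 0,"rz": 0},
    {"x": 0,"y": 0,"z": -0.02,"rx": 0,"ry": 0,"rz": 0},
    {"x": 0,"y": 0,"z": -0.04,"rx": 0,"ry": 0,"rz": 0},
    {"x": 0,"y": 0,"z": -0.05,"rx": 0,"ry": 0,"rz": 0},
    {"x": 0,"y": 0,"z": -0.05,"rx": 0,"ry": 0,"rz": 0},
    {"x": 0,"y": 0,"z": 0,"rx": 0,"ry": 0,"rz": 0},
    {"x": 0,"y": 0,"z": 0,"rx": 0,"ry": 0,"rz": 0},
  ],
  hand=0.03,
)

```text
clock: 17.38
position: [0.6246, -0.1542, 0.2338]
tool_rot: [[0.997, -0.073, -0.0], [-0.073, -0.997, 0.0], [-0.001, -0.0, -1.0]]
ft_force: [0.1, -0.5, -0.6]
opening: 0.0301
gripper_force: 0.0
```

Run:
```python
from fit import *
s=get_state();print(s["ft_force"],s["position"],s["tool_rot"].round(4).tolist())
T[:]=["pivot","keeper","paddle","claw","stem","fin"]
look("x1",("wrist","top","scene"));look("x2",("wrist","scene"))
q=fit(["k","x1","x2"],(.57,-.15,-.076,0,-.22));
for k,p in model(q).items():print(k,np.round(p,4))
im=cv2.imread("pics/x1_wrist.png");b=cv2.imread("pics/x1_scene.png")
cv2.imwrite("pics/x1.png",np.hstack([cv2.resize(im[60:300,140:380],(400,400)),cv2.resize(b[130:270,100:240],(400,400))]))
```

```text
[ 0.12897536 -0.45297808 -0.64014404] [ 0.62460058 -0.15417403  0.23381692] [[0.9973, -0.0732, -0.0005], [-0.0732, -0.9973, 0.0001], [-0.0005, -0.0001, -1.0]]
pivot wrist [258. 244.] 0.75
keeper wrist [262. 156.] 0.61
paddle wrist [258. 292.] 0.7
claw wrist [262. 255.] 0.92
stem wrist [260. 169.] 0.85
fin wrist [264. 178.] 0.77
pivot top [336. 214.] 0.57
keeper top [334. 178.] 0.84
stem top [331. 180.] 0.5
fin top [337. 179.] 0.45
pivot scene [176. 188.] 0.86
keeper scene [169. 225.] 0.85
paddle scene [170. 162.] 0.74
claw scene [175. 181.] 0.69
stem scene [167. 219.] 0.72
fin scene [159. 211.] 0.57
pivot wrist [260. 246.] 0.75
keeper wrist [258. 155.] 0.9
paddle wrist [260. 289.] 0.6
claw wrist [261. 258.] 0.81
stem wrist [260. 168.] 0.93
fin wrist [262. 177.] 0.69
pivot scene [176. 186.] 0.87
keeper scene [166. 228.] 0.62
paddle scene [169. 160.] 0.54
claw scene [175. 182.] 0.85
stem scene [167. 217.] 0.61
fin scene [159. 211.] 0.81
q [ 0.5695 -0.1492 -0.0767 -0.0375 -0.1922] sd [0.0005 0.0004 0.009  0.0182 0.026 ]
[('pivot', 'scene', np.float64(4.0)), ('keeper', 'scene', np.float6
[... 1253 characters left out ...]
)), ('fin', 'scene', np.float64(9.4)), ('pivot', 'wrist', np.float64(0.3)), ('keeper', 'wrist', np.float64(2.6)), ('paddle', 'wrist', np.float64(1.7)), ('claw', 'wrist', np.float64(1.4)), ('stem', 'wrist', np.float64(0.5)), ('fin', 'wrist', np.float64(2.4)), ('pivot', 'scene', np.float64(2.4)), ('keeper', 'scene', np.float64(1.7)), ('paddle', 'scene', np.float64(3.4)), ('claw', 'scene', np.float64(4.2)), ('stem', 'scene', np.float64(5.7)), ('fin', 'scene', np.float64(8.9))]
pivot [ 0.5396 -0.1469  0.064 ]
keeper [ 0.6393 -0.1546  0.058 ]
paddle [ 0.5429 -0.1472  0.1519]
claw [ 0.5376 -0.1467  0.0839]
stem [ 0.6299 -0.1538  0.0679]
fin [ 0.6259 -0.1535  0.0942]
clamp [ 0.5695 -0.1492  0.    ]
```

View pics/x1.png

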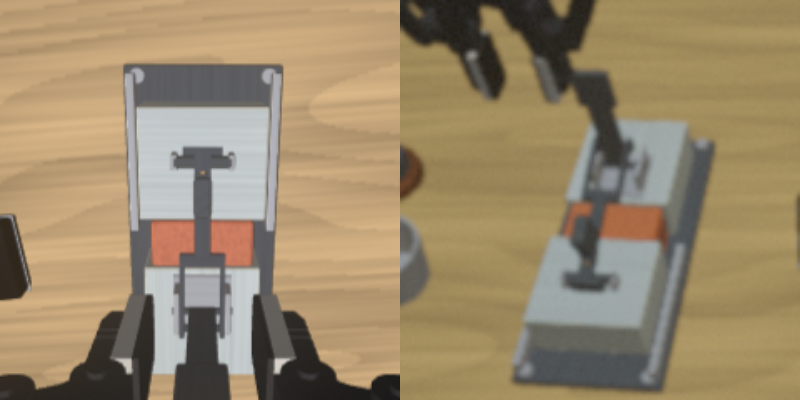

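The claw lies on the bar, hook behind it, lever near upright. Now go in front of the paddle with the fingers closed.

Emit:
arm_command(
  moves=[
    {"x": -0.028,"y": -0.001,"z": 0,"rx": 0,"ry": 0,"rz": 0},
    {"x": -0.028,"y": 0,"z": 0,"rx": 0,"ry": 0,"rz": 0},
    {"x": 0,"y": 0,"z": 0.03,"rx": 0,"ry": 0,"rz": 0},
    {"x": 0,"y": 0,"z": 0.03,"rx": 0,"ry": 0,"rz": 0},
    {"x": 0,"y": 0,"z": 0.022,"rx": 0,"ry": 0,"rz": 0},
    {"x": 0,"y": 0,"z": 0,"rx": 0,"ry": 0,"rz": 0},
    {"x": 0,"y": 0,"z": 0,"rx": 0,"ry": 0,"rz": 0},
  ],
  hand=0,
  force=40,
)

```text
clock: 20.0
position: [0.5696, -0.1493, 0.1532]
tool_rot: [[0.997, -0.073, 0.001], [-0.073, -0.997, -0.0], [0.001, 0.0, -1.0]]
ft_force: [-0.2, -0.5, -0.2]
opening: 0.0002
gripper_force: 0.0
```

Emit:
arm_command(
  moves=[
    {"x": -0.004,"y": 0,"z": 0,"rx": 0,"ry": 0,"rz": 0},
    {"x": -0.003,"y": 0,"z": 0,"rx": 0,"ry": 0,"rz": 0},
    {"x": 0,"y": 0,"z": 0,"rx": 0,"ry": 0,"rz": 0},
    {"x": 0,"y": 0,"z": 0,"rx": 0,"ry": 0,"rz": 0},
  ],
)

```text
clock: 20.5
position: [0.5622, -0.1487, 0.1524]
tool_rot: [[0.997, -0.073, 0.0], [-0.073, -0.997, -0.0], [0.0, 0.0, -1.0]]
ft_force: [-0.8, -0.1, -0.2]
opening: 0.0003
gripper_force: 0.0
```

Emit:
arm_command(
  moves=[
    {"x": -0.002,"y": 0,"z": 0,"rx": 0,"ry": 0,"rz": 0},
    {"x": -0.002,"y": 0,"z": 0,"rx": 0,"ry": 0,"rz": 0},
    {"x": 0,"y": 0,"z": 0,"rx": 0,"ry": 0,"rz": 0},
  ],
)

```text
clock: 20.88
position: [0.558, -0.1483, 0.1523]
tool_rot: [[0.997, -0.073, -0.0], [-0.073, -0.997, 0.0], [-0.0, -0.0, -1.0]]
ft_force: [0.8, -0.8, 0.0]
opening: 0.0004
gripper_force: 0.0
```

Emit:
arm_command(
  moves=[
    {"x": -0.002,"y": 0,"z": 0,"rx": 0,"ry": 0,"rz": 0},
    {"x": -0.002,"y": 0,"z": 0,"rx": 0,"ry": 0,"rz": 0},
    {"x": 0,"y": 0,"z": 0,"rx": 0,"ry": 0,"rz": 0},
  ],
)

```text
clock: 21.25
position: [0.5543, -0.1481, 0.1524]
tool_rot: [[0.997, -0.073, 0.001], [-0.073, -0.997, -0.0], [0.001, 0.0, -1.0]]
ft_force: [2.7, 1.0, 0.7]
opening: 0.0001
gripper_force: 1.2
```

Run:
```python
import numpy as np
def P(a,d): return np.array([-19-88*np.sin(a)+(3-d)*np.cos(a),64+88*np.cos(a)+(3-d)*np.sin(a)])
p=np.array([-15.7,152.4]);pr=p
for i,a in enumerate(np.arange(.08,1.58,.0785)):
    t=P(a,2.0);print(round(a,3),t.round(1),((t-pr)*[1,-1]).round(1));pr=t
```

```text
0.08 [-25.  151.8] [-9.3  0.6]
0.158 [-31.9 151.1] [-6.9  0.7]
0.237 [-38.7 149.8] [-6.8  1.3]
0.316 [-45.4 148. ] [-6.7  1.8]
0.394 [-51.9 145.6] [-6.5  2.3]
0.473 [-58.2 142.8] [-6.3  2.8]
0.551 [-64.2 139.5] [-6.1  3.3]
0.63 [-70.  135.7] [-5.8  3.8]
0.708 [-75.5 131.5] [-5.5  4.2]
0.786 [-80.6 126.9] [-5.1  4.6]
0.865 [-85.3 121.8] [-4.7  5. ]
0.944 [-89.7 116.5] [-4.3  5.4]
1.022 [-93.6 110.8] [-3.9  5.7]
1.1 [-97.  104.8] [-3.4  6. ]
1.179 [-99.9  98.5] [-3.   6.2]
1.258 [-102.4   92.1] [-2.5  6.5]
1.336 [-104.4   85.4] [-1.9  6.6]
1.414 [-105.8   78.7] [-1.4  6.8]
1.493 [-106.7   71.8] [-0.9  6.8]
1.572 [-107.    64.9] [-0.3  6.9]
```

Emit:
arm_command(
  moves=[
    {"x": -0.0045,"y": 0,"z": 0.0003,"rx": 0,"ry": 0,"rz": 0},
    {"x": -0.0048,"y": 0,"z": 0.0003,"rx": 0,"ry": 0,"rz": 0},
    {"x": -0.0035,"y": 0,"z": 0.0003,"rx": 0,"ry": 0,"rz": 0},
    {"x": -0.0034,"y": 0,"z": 0.0004,"rx": 0,"ry": 0,"rz": 0},
  ],
)

```text
clock: 21.75
position: [0.5381, -0.1469, 0.1512]
tool_rot: [[0.997, -0.073, 0.001], [-0.073, -0.997, -0.0], [0.001, 0.0, -1.0]]
ft_force: [5.1, -0.2, 5.1]
opening: -0.0001
gripper_force: 2.9
```

Emit:
arm_command(
  moves=[
    {"x": -0.0034,"y": 0,"z": 0.0006,"rx": 0,"ry": 0,"rz": 0},
    {"x": -0.0034,"y": 0,"z": 0.0007,"rx": 0,"ry": 0,"rz": 0},
    {"x": -0.0034,"y": 0,"z": 0.0009,"rx": 0,"ry": 0,"rz": 0},
    {"x": -0.0033,"y": 0,"z": 0.0009,"rx": 0,"ry": 0,"rz": 0},
  ],
)

```text
clock: 22.25
position: [0.5248, -0.146, 0.1482]
tool_rot: [[0.997, -0.073, 0.001], [-0.073, -0.997, -0.0], [0.001, 0.0, -1.0]]
ft_force: [6.8, 1.3, 6.1]
opening: 0.0003
gripper_force: 3.6
```

Emit:
arm_command(
  moves=[
    {"x": -0.0033,"y": 0,"z": 0.0011,"rx": 0,"ry": 0,"rz": 0},
    {"x": -0.0032,"y": 0,"z": 0.0012,"rx": 0,"ry": 0,"rz": 0},
    {"x": -0.0032,"y": 0,"z": 0.0014,"rx": 0,"ry": 0,"rz": 0},
    {"x": -0.0031,"y": 0,"z": 0.0014,"rx": 0,"ry": 0,"rz": 0},
    {"x": -0.0031,"y": 0,"z": 0.0016,"rx": 0,"ry": 0,"rz": 0},
    {"x": -0.003,"y": 0,"z": 0.0017,"rx": 0,"ry": 0,"rz": 0},
  ],
)

```text
clock: 23.0
position: [0.5058, -0.1446, 0.1398]
tool_rot: [[0.997, -0.073, 0.001], [-0.073, -0.997, -0.0], [0.001, 0.0, -1.0]]
ft_force: [4.8, 0.4, 9.1]
opening: -0.0001
gripper_force: 4.0
```

Run:
```python
from fit import *
T[:]=["keeper","paddle","claw","stem","fin"]
look("y1",("scene","top"))
s=get_state();print(s["ft_force"],s["position"])
b=cv2.imread("pics/y1_scene.png");t=cv2.imread("pics/y1_top.png")
cv2.imwrite("pics/y1.png",np.hstack([cv2.resize(b[140:260,110:230],(400,400),interpolation=2),cv2.resize(t[140:260,270:390],(400,400),interpolation=2)]))
```

```text
keeper scene [168. 221.] 0.6
paddle scene [176. 147.] 0.63
claw scene [176. 179.] 0.74
stem scene [166. 215.] 0.72
fin scene [162. 204.] 0.86
keeper top [334. 181.] 0.86
claw top [330. 206.] 0.39
stem top [332. 184.] 0.65
fin top [337. 185.] 0.59
[3.08273738 0.46603989 8.45062754] [ 0.5055796  -0.14449215  0.13966899]
```

View pics/y1.png

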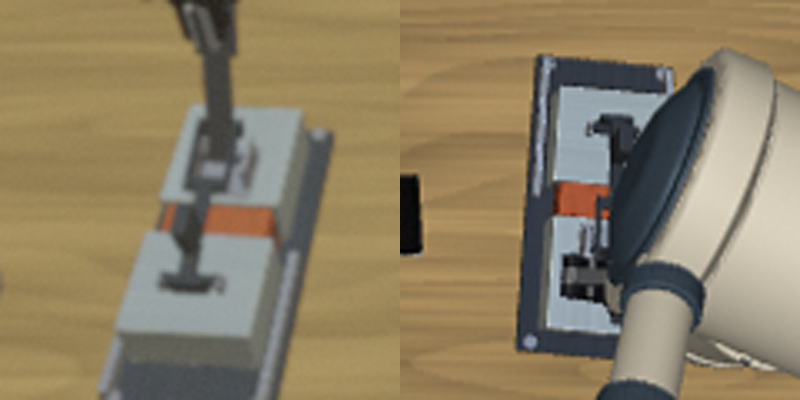

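The hook is still on the keeper and the jaw is moving in (keeper row 226→221). Continuing over centre.

Emit:
arm_command(
  moves=[
    {"x": -0.0029,"y": 0,"z": 0.0019,"rx": 0,"ry": 0,"rz": 0},
    {"x": -0.0029,"y": 0,"z": 0.0019,"rx": 0,"ry": 0,"rz": 0},
    {"x": -0.0028,"y": 0,"z": 0.0021,"rx": 0,"ry": 0,"rz": 0},
    {"x": -0.0027,"y": 0,"z": 0.0021,"rx": 0,"ry": 0,"rz": 0},
    {"x": -0.0026,"y": 0,"z": 0.0023,"rx": 0,"ry": 0,"rz": 0},
    {"x": -0.0025,"y": 0,"z": 0.0023,"rx": 0,"ry": 0,"rz": 0},
    {"x": -0.0024,"y": 0,"z": 0.0025,"rx": 0,"ry": 0,"rz": 0},
    {"x": -0.0023,"y": 0,"z": 0.0025,"rx": 0,"ry": 0,"rz": 0},
  ],
)

```text
clock: 24.6
position: [0.4841, -0.1428, 0.1219]
tool_rot: [[0.997, -0.073, -0.001], [-0.073, -0.997, 0.0], [-0.001, -0.0, -1.0]]
ft_force: [1.0, 0.9, 8.8]
opening: 0.0001
gripper_force: 3.5
```

Emit:
arm_command(
  moves=[
    {"x": -0.0022,"y": 0,"z": 0.0027,"rx": 0,"ry": 0,"rz": 0},
    {"x": -0.0021,"y": 0,"z": 0.0027,"rx": 0,"ry": 0,"rz": 0},
    {"x": -0.002,"y": 0,"z": 0.0028,"rx": 0,"ry": 0,"rz": 0},
    {"x": -0.0019,"y": 0,"z": 0.0029,"rx": 0,"ry": 0,"rz": 0},
    {"x": -0.0017,"y": 0,"z": 0.003,"rx": 0,"ry": 0,"rz": 0},
    {"x": -0.0017,"y": 0,"z": 0.003,"rx": 0,"ry": 0,"rz": 0},
    {"x": -0.0015,"y": 0,"z": 0.0031,"rx": 0,"ry": 0,"rz": 0},
    {"x": -0.0015,"y": 0,"z": 0.0031,"rx": 0,"ry": 0,"rz": 0},
  ],
)

```text
clock: 25.6
position: [0.4691, -0.1416, 0.0983]
tool_rot: [[0.997, -0.073, -0.002], [-0.073, -0.997, 0.001], [-0.002, -0.0, -1.0]]
ft_force: [-0.8, -0.3, 3.7]
opening: 0.0002
gripper_force: 1.7
```

Emit:
arm_command(
  moves=[
    {"x": -0.0013,"y": 0,"z": 0.0032,"rx": 0,"ry": 0,"rz": 0},
    {"x": -0.0012,"y": 0,"z": 0.0033,"rx": 0,"ry": 0,"rz": 0},
    {"x": -0.001,"y": 0,"z": 0.0033,"rx": 0,"ry": 0,"rz": 0},
    {"x": -0.0009,"y": 0,"z": 0.0033,"rx": 0,"ry": 0,"rz": 0},
    {"x": -0.0007,"y": 0,"z": 0.0034,"rx": 0,"ry": 0,"rz": 0},
    {"x": -0.0007,"y": 0,"z": 0.0034,"rx": 0,"ry": 0,"rz": 0},
    {"x": 0,"y": 0,"z": 0,"rx": 0,"ry": 0,"rz": 0},
  ],
)

```text
clock: 26.48
position: [0.4642, -0.1414, 0.0784]
tool_rot: [[0.997, -0.073, -0.0], [-0.073, -0.997, 0.0], [-0.0, -0.0, -1.0]]
ft_force: [0.2, 0.5, 0.5]
opening: -0.0001
gripper_force: 0.0
```

Emit:
arm_command(
  moves=[
    {"x": -0.0005,"y": 0,"z": 0.003,"rx": 0,"ry": 0,"rz": 0},
    {"x": -0.0005,"y": 0,"z": 0.003,"rx": 0,"ry": 0,"rz": 0},
    {"x": -0.0002,"y": 0,"z": 0.003,"rx": 0,"ry": 0,"rz": 0},
    {"x": 0,"y": 0,"z": 0.0015,"rx": 0,"ry": 0,"rz": 0},
    {"x": 0,"y": 0,"z": 0,"rx": 0,"ry": 0,"rz": 0},
  ],
)

```text
clock: 27.1
position: [0.4631, -0.1413, 0.068]
tool_rot: [[0.997, -0.073, -0.0], [-0.073, -0.997, 0.0], [-0.0, -0.0, -1.0]]
ft_force: [0.5, 0.5, 0.4]
opening: -0.0
gripper_force: 0.0
```

Emit:
arm_command(
  moves=[
    {"x": 0,"y": 0,"z": 0.001,"rx": 0,"ry": 0,"rz": 0},
    {"x": 0,"y": 0,"z": 0,"rx": 0,"ry": 0,"rz": 0},
  ],
)

```text
clock: 27.35
position: [0.4631, -0.1414, 0.0672]
tool_rot: [[0.997, -0.073, 0.0], [-0.073, -0.997, 0.0], [0.0, -0.0, -1.0]]
ft_force: [0.0, 0.2, 0.3]
opening: -0.0003
gripper_force: 0.0
```

Emit:
arm_command(
  moves=[
    {"x": 0,"y": 0,"z": 0.001,"rx": 0,"ry": 0,"rz": 0},
    {"x": 0,"y": 0,"z": 0.0005,"rx": 0,"ry": 0,"rz": 0},
    {"x": 0,"y": 0,"z": 0,"rx": 0,"ry": 0,"rz": 0},
  ],
)

```text
clock: 27.72
position: [0.4632, -0.1414, 0.0662]
tool_rot: [[0.997, -0.073, 0.001], [-0.073, -0.997, -0.0], [0.001, 0.0, -1.0]]
ft_force: [-3.4, -0.4, 15.1]
opening: -0.0002
gripper_force: 7.3
```

Emit:
arm_command(
  moves=[
    {"x": 0,"y": 0,"z": 0.0007,"rx": 0,"ry": 0,"rz": 0},
    {"x": 0,"y": 0,"z": 0,"rx": 0,"ry": 0,"rz": 0},
  ],
)

```text
clock: 27.98
position: [0.4633, -0.1415, 0.0659]
tool_rot: [[0.997, -0.073, 0.001], [-0.073, -0.997, -0.0], [0.001, 0.0, -1.0]]
ft_force: [-6.1, 1.6, 25.9]
opening: 0.0001
gripper_force: 13.0
```

That last step was stiffer than expected (25.9 N read). Lifting off and checking the result.

Emit:
arm_command(
  moves=[
    {"x": 0,"y": 0,"z": -0.01,"rx": 0,"ry": 0,"rz": 0},
    {"x": 0,"y": 0,"z": -0.05,"rx": 0,"ry": 0,"rz": 0},
    {"x": 0,"y": 0,"z": -0.06,"rx": 0,"ry": 0,"rz": 0},
    {"x": 0,"y": 0,"z": -0.06,"rx": 0,"ry": 0,"rz": 0},
    {"x": 0,"y": 0,"z": 0,"rx": 0,"ry": 0,"rz": 0},
    {"x": 0,"y": 0,"z": 0,"rx": 0,"ry": 0,"rz": 0},
  ],
)

```text
clock: 28.72
position: [0.4628, -0.1412, 0.2449]
tool_rot: [[0.997, -0.073, -0.0], [-0.073, -0.997, 0.0], [-0.0, -0.0, -1.0]]
ft_force: [-0.0, 0.7, -0.8]
opening: -0.0003
gripper_force: 0.0
```

Run:
```python
from fit import *
T[:]=["pivot","keeper","paddle","claw","stem","fin"]
look("z1",("wrist","scene","top"));solve(["z1"])
M=model((.57,-.1501,-.076,1.571,-.03))
for k,p in M.items():print(k,p.round(4),*[(c,np.round(proj(c,p),0)) for c in("wrist","scene","top")])
print(get_state()["ft_force"],get_state()["position"])
```

```text
pivot wrist [261.  95.] 0.98
paddle wrist [259. 175.] 0.71
claw wrist [263. 113.] 0.86
stem wrist [260.   9.] 0.9
fin wrist [263.  17.] 0.91
pivot scene [175. 185.] 0.87
keeper scene [167. 218.] 0.6
paddle scene [ 98. 190.] 0.73
claw scene [178. 181.] 0.95
stem scene [169. 212.] 0.65
fin scene [165. 198.] 0.89
pivot top [335. 214.] 0.61
keeper top [334. 182.] 0.58
paddle top [334. 255.] 0.5
claw top [334. 226.] 0.65
stem top [333. 187.] 0.69
fin top [337. 190.] 0.67
pivot [ 0.5399 -0.1486  0.0718] [0.0034 0.0011 0.0026]
keeper [ 0.6218 -0.1519  0.0652] [0.0013 0.0013]
paddle [ 0.4933 -0.1943  0.0917] [0.062  0.1305 0.0712]
claw [ 0.5166 -0.1484  0.0584] [0.0042 0.0003 0.004 ]
stem [ 0.6102 -0.1505  0.0684] [0.0022 0.0014 0.0031]
fin [ 0.598  -0.1528  0.0997] [0.0018 0.0027 0.0036]
pivot [ 0.5401 -0.1478  0.064 ] ('wrist', array([262.,  93.])) ('scene', array([176., 187.])) ('top', array([333., 215.]))
keeper [ 0.6398 -0.1554  0.058 ] ('wrist', array([262., -21.])) ('scene', array([166., 227.])) ('top', array([335., 175.]))
paddle [ 0.4523 -0.1411  0.064 ] ('wrist', array([261., 179.])) ('scene', array([185., 159.])) ('top', array([331., 251.]))
claw [ 0.5203 -0.1463  0.0612] ('wrist', array([262., 114.])) ('scene', array([178., 181.])) ('top', array([332., 223.]))
stem [ 0.6141 -0.1535  0.0604] ('wrist', array([262.,  10.])) ('scene', array([168., 216.])) ('top', array([334., 185.]))
fin [ 0.6059 -0.1528  0.0856] ('wrist', array([262.,  13.])) ('scene', array([167., 205.])) ('top', array([337., 187.]))
clamp [ 0.57   -0.1501  0.    ] ('wrist', array([262.,  66.])) ('scene', array([179., 215.])) ('top', array([328., 206.]))
[-0.08644828 -0.31425809 -0.12633158] [ 0.46312009 -0.14136768  0.24498981]
```

```bash
python3 -c "
from cell import env
print(env.sign_off())"
```

```text
the job is handed in; nothing more can be done
None
```

I handed the job in with the hook behind the keeper, the lever down flat past centre and the jaw drawn in about 15 mm, but I may have broken the lever limit: the last press read 25.9 N against your 25 N. The force total at the keeper was about 11 N (9.6 N along the pull). I viewed 11 pictures instead of 10, and no move went near the charcoal, cup or third-hand, though I didn't measure them afterwards.

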